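# Tighten the paint flask and hold it down on the touch mixer

## Robot

A 6-joint arm with a two-finger parallel gripper is mounted at the origin on the work surface. World frame = base frame: x ahead of the robot, y to its left, z up, the work surface at z = 0. Lengths are in m, angles in degrees, forces in N, time in s.
With the tool pointing down it reaches from about 0.325 to 0.775 m from the base axis. Payload 5.5 kg.
Tool frame: the origin (TCP) lies at the centre of the arm's flange, where the gripper is bolted on; the fingertips stand 182 mm ahead of it and the grasp point (between the pads) lies 163 mm ahead of it; z points along the fingers, y is the direction in which the jaws open and shut (so a half turn about z gives the same grasp; the last joint's range is limited). The gripper opens to 88 mm and grips with 3 to 60 N. Pads are 20 mm wide; open, the fingers measure 115 mm over their backs; the gripper's body (75 mm by 178 mm) begins 61 mm behind the grasp point.
Start: joints at [66.767, 5.22, 70.514, -0, 104.267, -3.249], TCP at [0.205, 0.564, 0.405] pointing down, gripper open.
Joint ranges: [-164.24, 164.24], [-49.07, 125.15], [9.68, 141.18], [-86.29, 266.29], [3.28, 154.24], [-151.56, 151.56]. Speed limits (degrees/s): [147.25, 147.25, 172.46, 180, 180, 180].

## Interface

Orientations are given as [roll, pitch, yaw] about the fixed x, y, z axes, in that order (R = Rz(yaw) Ry(pitch) Rx(roll)).
In Python, from station import r gives the robot as it stands. The module is installed in compiled form; this text tells all that it offers. Calls block until the motion is done:
- r.reach(position, orientation): joint-space move of the TCP to a pose.
- r.servo_line(position, rotation=None, speed=0.15): straight line of the TCP; rotation=None keeps the orientation; speed is the mean speed in m/s.
- r.move_joints(angles): joint-space move.
- r.let_go() and r.grab(squeeze=None): open the fingers fully, or close them until they stop; squeeze is the grip in N (None keeps the last).
- r.wait(seconds).
- r.inverse_kinematics(position, orientation): joint angles nearest the present ones, or None.
- r.sense(): the state.
- r.snapshot(name): name is "scene" or "top"; returns a dict with "frame" (480x640x3 uint8, red, green, blue), "fx", "fy", "cx", "cy" (pixels), "R" (3x3) and "t" (3): a world point X has camera coordinates R X + t. Camera axes: x right, y down, z forward; pixel columns grow to the right and rows downward; lengths in m; the calibration is good to about 2 mm. A picture is of the moment at which its call begins. There is no depth.
A pose or a line that the arm cannot do raises r.IKError and nothing moves.
- r.hand_in(): hands the job in, once; it reports no verdict.
The state is a dict: "clock": time; "joints": joint angles; "joint_vel": joint speeds; "joint_torque": joint torques, N m; "tcp_pos": TCP position; "orientation": TCP orientation; "contact_force": force on the tool from outside, world axes, zero at the start; "torque": the same for the moment, N m; "opening": finger opening in m.
Only numpy, scipy, OpenCV 4.12 (cv2) and the standard library are available. Lean on these libraries where they do the work, as an engineer would, in place of code of your own. Each camera call takes 0.05 s, during which the arm holds its last target. There are 200 camera calls.

## Task

In the school paint workshop, first screw the loose cap of the round-bellied paint flask fully tight, clockwise to its stop. Then take the flask out of its wooden rest, set its belly upright in the sprung ring of the mixer and press it down, pushing on the flask and not on the mixer, until the ring is at the bottom of its travel. Finish while still holding the flask pressed down there, and leave the other bottles and the pot where they stand.

Things in the scene. Friction and masses are not known exactly. Their poses are not given: they have to be found in the camera images.
- flask: White paint flask, 106 mm tall, 180 to 360 g. From below: square foot 28 x 28 x 12 mm; ball belly 60 mm across; neck 26 mm across from 62 to 80 mm; black screw cap from 80 to 106 mm. Origin: centre of the foot's underside, z up. Starts with its foot in the rest's socket, which stops it turning (1 mm play each side). A 7 mm white lug on the neck points along its +x.
- cap (a joint): Captive ribbed black screw cap 32 mm across, 26 mm tall. Value: its turn in rad, growing as it tightens, clockwise from above: 0 loose, 1.4 tight stop; starts at 0.1 to 0.5. Light friction (0.06 N m), stays where left; never rises or comes off, so the flask can be lifted by it. A white rib on its top, from middle to edge, points the same way as the flask's white lug when tight.
- cap_mid (a point): Point on the flask's axis at mid height of the cap, 93 mm above the flask's underside and 13 mm below the cap's top; axes as the flask's.
- belly (a point): Centre of the flask's ball-shaped belly (60 mm in diameter), 38 mm above the flask's underside; axes as the flask's.
- rest: Fixed plywood block 110 x 110 x 20 mm with one square socket in the middle of its top, 30 x 30 mm and 9 mm deep. Origin: centre of its underside, on the table; z up, sides along x and y.
- mixer: Fixed touch mixer: grey housing 150 mm (x) by 130 mm (y), top 45 mm above the table; over its middle a ring cradle on a coil spring. Two 6 mm guide rods stand 42 mm either side of the centre along y, tops 108 mm above the table. Origin: centre of its underside, on the table; z up.
- cradle (a joint): How far the ring cradle is pushed down, m: 0 up (as it starts), 0.020 at its bottom stop. The spring pushes back with about 5 N at 0 and 13 N at 0.020, so that the flask's weight alone does not sink it. It springs up again when released.
- cradle_mouth (a point): Centre of the upper rim of the aluminium ring cradle, 97 mm above the table when up; moves down with the ring. Ring: 62 mm outside, 46 mm inside, 12 mm high, open below. With the flask's belly seated in it, the flask's underside is about 19 mm below this point and the cap's middle about 74 mm above it; the foot clears the housing even with the ring fully down.
- bottle_a: Bystander: slim round paint bottle 38 mm in diameter, 115 mm tall. Origin: centre of its underside.
- bottle_b: Bystander: the same kind of slim paint bottle. Origin: centre of its underside.
- pot: Bystander: squat paint pot 68 mm in diameter, 75 mm tall. Origin: centre of its underside.
Mind the look-alikes: they are no part of the job. What is shaped like the flask but pink is not meant.

How it is judged:
By the outcome, as a careful person would: the job done as asked, in the order asked, and still so for the second after the job is handed in, while the arm keeps its last pose, push and grip.
It also fails if it takes over 51 s, if anything falls off the work surface, if the arm or the gripper's body presses on something with over 40 N, if the wrist force passes 120 N, or if a joint passes its speed limit or range.

## Working session

There is one attempt and no reset: what is moved stays moved. The work goes in short steps, each a Python script; the robot and the scene stay as the last script left them, time stands still between calls to the robot, and variables do not carry over. Pictures are saved under pics/ and viewed, about 8 in all and at most 12, crops included, and the job is handed in when it is done.

```bash
mkdir -p pics
python3 - <<'E'
from station import r
import cv2,numpy as np
for n in("scene","top"):
    s=r.snapshot(n); cv2.imwrite(f"pics/{n}0.png",s["frame"][:,:,::-1]); np.savez(f"{n}0.npz",**s)
    print(n,s["fx"],s["cx"],s["cy"],np.round(s["R"],3).tolist(),np.round(s["t"],3).tolist())
print(r.sense())
E
```

```text
scene 469.17711046013454 312.76025356138547 247.53443725407035 [[-0.211, 0.977, 0.013], [0.822, 0.185, -0.539], [-0.53, -0.103, -0.842]] [0.154, -0.473, 1.164]
top 544.9182392899362 314.6474941112189 239.68704874088843 [[-0.012, -1.0, 0.005], [-0.997, 0.012, -0.073], [0.073, -0.006, -0.997]] [-0.023, 0.636, 1.115]
{'clock': 0.1, 'joints': array([ 6.67663623e+01,  5.25869993e+00,  7.05753764e+01, -1.01957511e-03,
        1.04267563e+02, -3.24921350e+00]), 'joint_vel': array([-0.08205423, -0.09793363, -0.10997422, -0.09456787, -0.01972021,
       -0.05765881]), 'joint_torque': array([ 1.77449365e-03, -4.47860098e+01, -4.07568669e+01,  7.00086169e-02,
        2.84530217e-02, -1.37658803e-04]), 'tcp_pos': array([0.20508745, 0.56391187, 0.40361676]), 'orientation': array([-1.79898468e+02, -4.77382524e-03,  1.60015321e+02]), 'contact_force': array([-0.09602144,  0.0065874 , -0.22713879]), 'torque': array([0.064992  , 0.01476275, 0.0105146 ]), 'opening': 0.08780725737288389}
```

View pics/scene0.png

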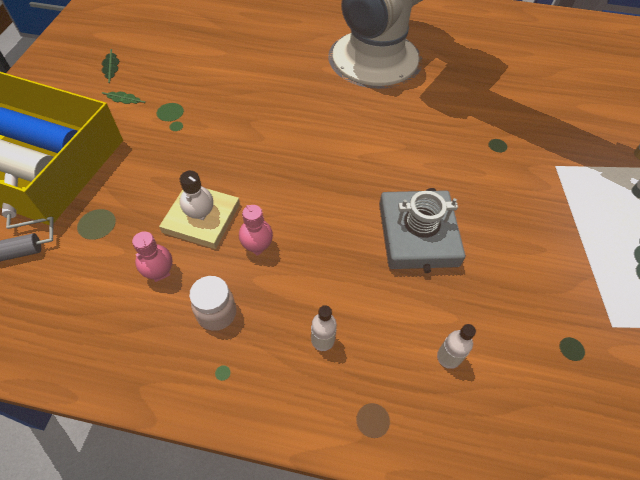

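View pics/top0.png

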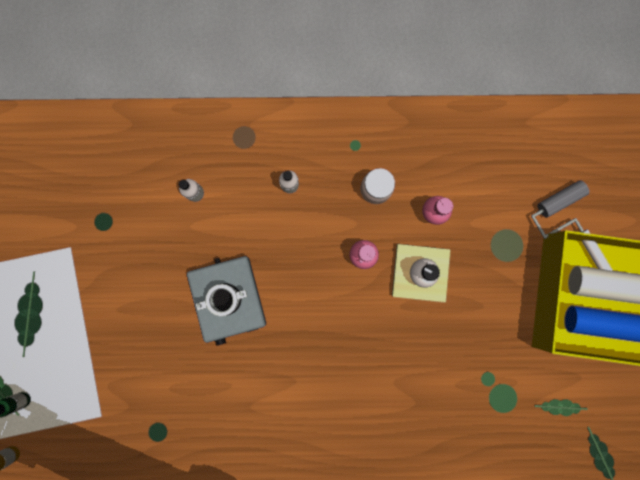

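The scene view shows the white flask with a black cap in the rest at scene (197,200) / top (426,272). Its look-alikes are pink flasks at scene (154,258) and (255,232), and slim white bottles at (323,330) and (455,348). The mixer is at scene (425,225) / top (225,298). I choose the flask in the rest and will check it in a close crop.

Run:
```python
import cv2,numpy as np
a=cv2.imread("pics/top0.png");b=cv2.imread("pics/scene0.png")
c=lambda i,x,y,w,h,k:cv2.resize(i[y:y+h,x:x+w],None,fx=k,fy=k,interpolation=cv2.INTER_CUBIC)
# top-left: top flask ; top-right: top mixer ; bottom: scene flask, scene mixer
u=np.hstack([c(a,385,235,80,60,5),c(a,180,250,100,75,4)])
v=np.hstack([c(b,155,165,100,75,4),c(b,375,180,100,75,4)])
cv2.imwrite("pics/crop1.png",np.vstack([u,v]))
```

```text
(no output)
```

View pics/crop1.png

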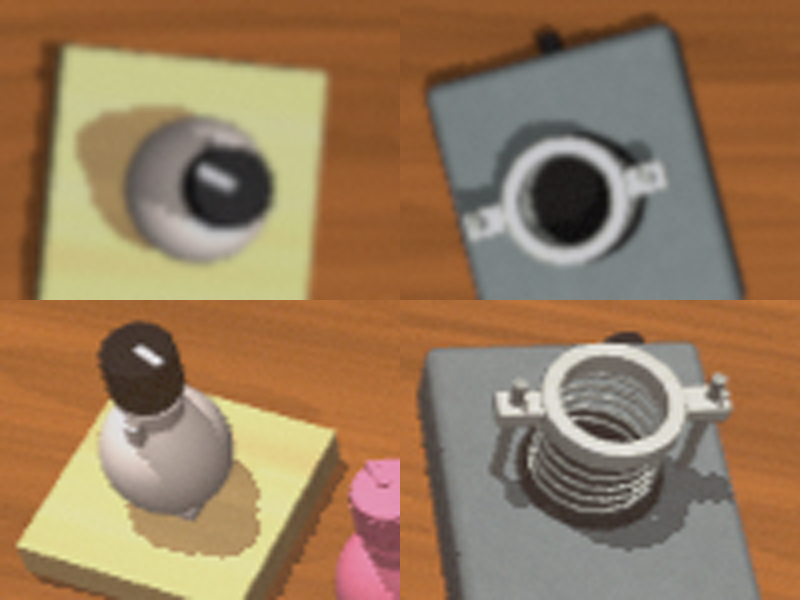

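The crop confirms the white flask: black cap, rib pointing up-left in the top view, cap centre at top (430.8,272.4). The lug points down-left in the scene view, so close to world +x. The ring centre is at top (222.3,300).

```bash
cat > h.py <<'E'
import numpy as np
def ray(s,p,z):
    """world point at height z seen at pixel p"""
    d=s["R"].T@np.array([(p[0]-s["cx"])/s["fx"],(p[1]-s["cy"])/s["fy"],1]); c=-s["R"].T@s["t"]
    return c+d*(z-c[2])/d[2]
E
python3 - <<'E'
from h import *
from station import r
T=np.load("top0.npz");S=np.load("scene0.npz")
ct=lambda x,y:(385+x/5,235+y/5); mt=lambda x,y:(180+(x-400)/4,250+y/4)
cs=lambda x,y:(155+x/4,165+(y-300)/4); ms=lambda x,y:(375+(x-400)/4,180+(y-300)/4)
print("cap",ray(T,ct(229,187),.117),ray(S,cs(141,348),.117))
ang=lambda v:np.degrees(np.arctan2(v[1],v[0]))
print("rib",ang(ray(T,ct(200,168),.117)-ray(T,ct(237,189),.117)),ang(ray(S,cs(160,362),.117)-ray(S,cs(137,346),.117)))
print("rest y->",ang(ray(T,ct(62,45),.02)-ray(T,ct(328,72),.02))-90, "x",ang(ray(T,ct(328,72),.02)-ray(T,ct(310,300),.02)))
print("belly",ray(T,ct(200,190),.049))
print("restcorners",ray(T,(394.5,243.9),.02),ray(T,(450.5,249.4),.02),ray(T,(445.5,302),.02),ray(T,(392.5,297),.02))
print("ring",ray(T,mt(568,200),.097),ray(S,ms(614,400),.097))
print("lug",ray(S,cs(130,435),.082))
m=ray(T,ct(229,187),.117)
for y in(-20,0,30,60,90,120,150): print(y,[np.round(r.inverse_kinematics([m[0],m[1],.109+.163],[180,0,w]),1)[[0,5]] if r.inverse_kinematics([m[0],m[1],.109+.163],[180,0,w]) is not None else None for w in(y,y-75)])
E
```

```text
cap [ 0.56397799 -0.25141191  0.117     ] [ 0.56326506 -0.24962216  0.117     ]
rib 59.57696417643715 63.46360157178066
rest y-> -6.487463335252528 x -6.248547799540293
belly [ 0.56363353 -0.25438516  0.049     ]
restcorners [ 0.62554151 -0.19806983  0.02      ] [ 0.61261052 -0.31519489  0.02      ] [ 0.50320393 -0.30145036  0.02      ] [ 0.51490453 -0.19137405  0.02      ]
ring [0.51574296 0.15035992 0.097     ] [0.51732509 0.15270345 0.097     ]
lug [ 0.58375833 -0.254706    0.082     ]
-20 [array([-27.2,  82.8]), None]
0 [array([-27.2,  62.8]), array([-27.2, 137.8])]
30 [array([-27.2,  32.8]), array([-27.2, 107.8])]
60 [array([-27.2,   2.8]), array([-27.2,  77.8])]
90 [array([-27.2, -27.2]), array([-27.2,  47.8])]
120 [array([-27.2, -57.2]), array([-27.2,  17.8])]
150 [array([-27.2, -87.2]), array([-27.2, -12.2])]
```

```bash
cat > pic.py <<'E'
import cv2,numpy as np
from station import r
def pic(name,a,b):
    "side-by-side 400x300 views: crop a of top, crop b of scene (x,y,w,h)"
    o=[]
    for n,(x,y,w,h) in(("top",a),("scene",b)):
        f=r.snapshot(n)["frame"][y:y+h,x:x+w,::-1]; o.append(cv2.resize(f,(400,400),interpolation=cv2.INTER_CUBIC))
    cv2.imwrite(f"pics/{name}.png",np.hstack(o))
E
python3 - <<'E'
from station import r
from pic import *
x,y=.5637,-.251
r.reach([x,y,.37],[180,0,60])
r.servo_line([x,y,.272],speed=.08)
s=r.sense();print(s["clock"],s["tcp_pos"],s["orientation"],s["contact_force"])
r.grab(35)
s=r.sense();print(s["clock"],s["opening"],s["contact_force"],s["torque"])
pic("grasp",(375,220,110,110),(130,120,120,120))
for w in list(range(45,-1,-15))+list(range(-3,-22,-3)):
    r.servo_line([x,y,.272],[180,0,w],speed=.1)
    s=r.sense();print(w,round(s["clock"],2),s["orientation"][2].round(1),s["torque"].round(3),s["contact_force"].round(1))
    if abs(s["torque"][2])>.3:break
E
```

```text
4.5917 [ 0.56384956 -0.25108184  0.27285414] [ 1.79921718e+02 -2.77530872e-03  6.00006492e+01] [-0.13979804  0.48876302 -0.27357954]
5.5 0.03120921918493066 [ 0.64292137 -0.72138399 -0.32865859] [-0.12567121  0.01167311 -0.01453331]
45 6.01 45.2 [-0.222 -0.053  0.04 ] [ 0.9 -1.  -1.1]
30 6.42 30.3 [-0.314 -0.136 -0.028] [ 1.2 -1.1 -0.9]
15 6.83 15.3 [-0.366 -0.149 -0.008] [ 1.2 -2.2 -0.8]
0 7.23 0.3 [-0.582 -0.181  0.05 ] [ 1.2 -2.2 -0.6]
-3 7.48 -2.8 [-0.654 -0.108 -0.013] [ 1.4 -3.9 -1.2]
-6 7.73 -5.8 [-0.712 -0.116  0.021] [ 0.9 -4.  -0.8]
-9 7.98 -8.8 [-0.832 -0.11  -0.024] [ 1.  -3.6 -0.3]
-12 8.23 -11.8 [-0.933 -0.069 -0.017] [-0.2 -3.6 -0.2]
-15 8.48 -14.9 [-1.151 -0.115  0.121] [ 0.8 -4.6 -0.5]
-18 8.73 -17.8 [-1.266 -0.158  0.697] [ 1.7 -5.3  0.5]
```

View pics/grasp.png

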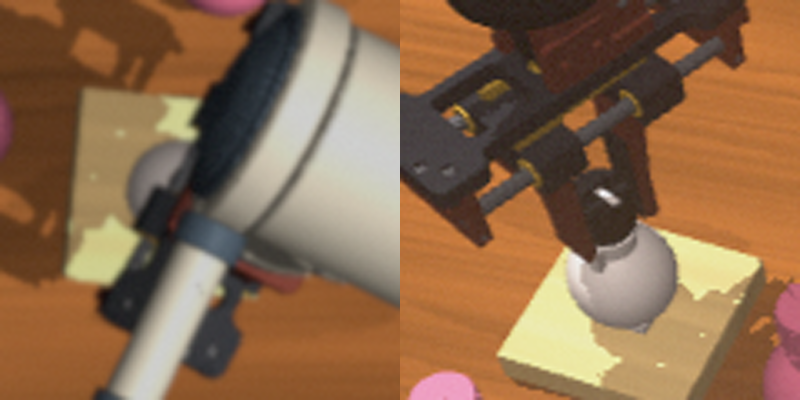

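The grasp picture shows the pads on the cap, with the rib at (605,195) between them and the foot still in the socket. Torque jumped to 0.7 N m after 75–78° of turning (about 67° plus play), so the cap looks to be at its stop. I'll check rib against lug.

Run:
```python
from station import r
from pic import *
pic("tight",(375,220,110,110),(150,145,80,80))
s=r.sense();print(s["clock"],s["torque"],s["contact_force"],s["opening"])
```

```text
8.8333 [-1.28884165 -0.1136185   0.73628613] [ 1.44256666 -4.90836606  0.22374001] 0.03126550310438922
```

View pics/tight.png

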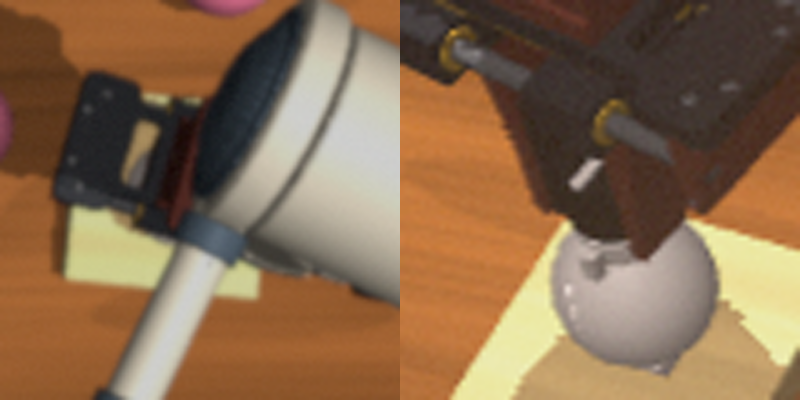

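The rib at (588,175) and the lug at (592,262) both point down-left, which fits with tight. Now I'll lift and carry the flask over the ring.

Run:
```python
from station import r
from pic import *
r.grab(50)
p=r.sense()["tcp_pos"]
r.servo_line([p[0],p[1],.41],speed=.07)
s=r.sense();print(s["clock"],s["torque"],s["contact_force"],s["opening"])
r.reach([.5165,.1515,.41],[180,0,20])
r.servo_line([.5165,.1515,.362],speed=.06)
r.wait(.3)
s=r.sense();print(s["clock"],s["tcp_pos"],s["torque"],s["contact_force"],s["opening"])
pic("over",(160,230,140,140),(360,110,140,140))
```

```text
11.175 [0.03292952 0.15398766 0.06567529] [-0.02935052 -0.13203274 -2.92862937] 0.031116030856822557
13.925 [0.5165342  0.15149576 0.36231836] [-0.06262716  0.12470622  0.01579159] [ 1.00577216 -0.41101187 -3.24572765] 0.03113618739199987
```

View pics/over.png

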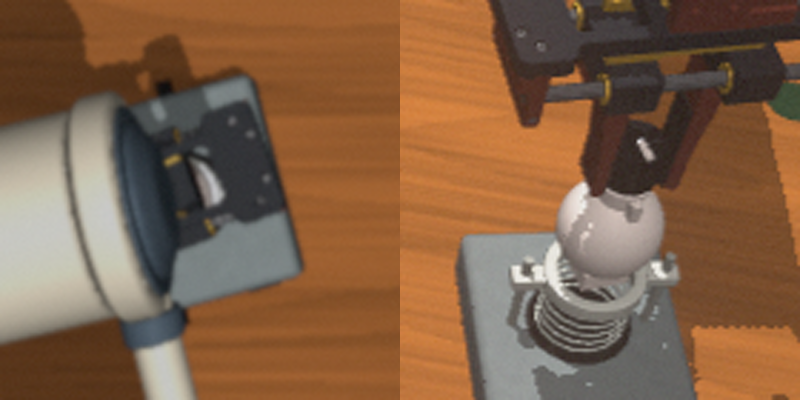

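The picture shows the flask upright with its foot inside the ring mouth. The belly is at (611,230) and the ring centre about (597,285). Lug (632,208) and rib (645,150) point the same way. I'll descend while watching the force.

Run:
```python
from station import r
from h import *
S=np.load("scene0.npz");print("belly",ray(S,(433.9,190.5),.139))
x,y=.5165,.1515
for z in [.352,.346,.342,.339,.336,.333,.330,.327]:
    r.servo_line([x,y,z],speed=.03); r.wait(.15)
    s=r.sense();print(z,round(s["clock"],2),s["tcp_pos"].round(4),s["contact_force"].round(2),s["torque"].round(2))
    if np.hypot(*s["contact_force"][:2])>8:break
```

```text
belly [0.52062613 0.15238368 0.139     ]
0.352 14.66 [0.5165 0.1515 0.3522] [ 0.4  -0.42 -2.76] [-0.04  0.17 -0.02]
0.346 15.16 [0.5165 0.1515 0.3461] [-0.12 -0.87 -2.26] [-0.03  0.14 -0.  ]
0.342 15.59 [0.5165 0.1515 0.3419] [ 0.1   0.06 -2.96] [-0.    0.17  0.03]
0.339 15.99 [0.5165 0.1515 0.3397] [-0.77  0.07  2.66] [ 0.02  0.38 -0.03]
0.336 16.39 [0.5165 0.1515 0.3363] [-2.25  0.27  2.88] [ 0.04  0.4  -0.01]
0.333 16.79 [0.5165 0.1515 0.3332] [-1.47  1.02  4.74] [ 0.12  0.39 -0.  ]
0.33 17.19 [0.5165 0.1515 0.3305] [-1.69  0.26  5.83] [ 0.14  0.46 -0.05]
0.327 17.59 [0.5165 0.1516 0.3277] [-1.89  0.78  7.8 ] [ 0.05  0.5  -0.07]
```

Run:
```python
from station import r
from pic import *
x,y=.5155,.1515
for z in [.325,.323,.321,.320,.319,.318,.317,.316,.315,.314]:
    r.servo_line([x,y,z],speed=.02); r.wait(.2)
    s=r.sense();print(z,round(s["clock"],2),s["tcp_pos"].round(4),s["contact_force"].round(2),s["torque"].round(2),s["opening"].round(4))
    if s["contact_force"][2]>18:break
r.wait(.5);s=r.sense();print(s["tcp_pos"],s["contact_force"].round(2))
pic("down",(160,230,140,140),(370,125,120,120))
```

```text
Traceback (most recent call last):
AttributeError: 'float' object has no attribute 'round'
```

Run:
```python
from station import r
from pic import *
x,y=.5155,.1515
for z in [.323,.321,.320,.319,.318,.317,.316,.315,.314]:
    r.servo_line([x,y,z],speed=.02); r.wait(.2)
    s=r.sense();print(z,round(s["clock"],2),s["tcp_pos"].round(4),s["contact_force"].round(2),s["torque"].round(2),round(s["opening"],4))
    if s["contact_force"][2]>18:break
r.wait(.5);s=r.sense();print(s["tcp_pos"],s["contact_force"].round(2))
pic("down",(160,230,140,140),(370,125,120,120))
```

```text
0.323 18.5 [0.5156 0.1516 0.3243] [-1.24  1.18  9.01] [ 0.09  0.37 -0.05] 0.0315
0.321 18.95 [0.5156 0.1516 0.3224] [-1.51  0.81  8.22] [ 0.15  0.38 -0.  ] 0.0311
0.32 19.4 [0.5156 0.1516 0.3216] [-2.28  0.95  8.99] [ 0.02  0.43 -0.06] 0.0311
0.319 19.85 [0.5156 0.1516 0.3207] [-2.17  1.83 10.06] [ 0.08  0.39 -0.03] 0.0311
0.318 20.3 [0.5156 0.1517 0.3203] [-2.86  1.55 10.99] [ 0.09  0.57 -0.  ] 0.0311
0.317 20.75 [0.5156 0.1517 0.3201] [-3.87  1.25 14.14] [ 0.01  0.78 -0.03] 0.0312
0.316 21.2 [0.5156 0.1517 0.32  ] [-4.67  1.93 17.94] [-0.    0.99 -0.08] 0.0312
0.315 21.65 [0.5155 0.1517 0.3199] [-5.82  0.67 20.91] [-0.11  1.15 -0.09] 0.0314
[0.51553598 0.15171837 0.31988038] [-6.61  1.41 21.27]
```

View pics/down.png

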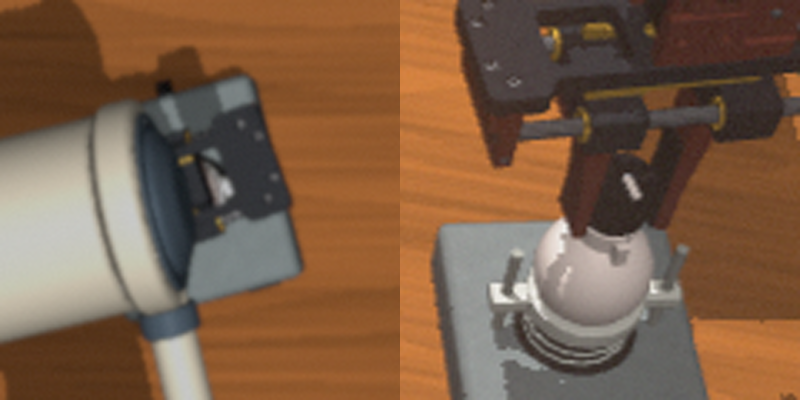

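The picture shows the ring sunk low on the guide rods, at (585,300), with the belly seated, the flask upright and still gripped, and rib and lug aligned. The TCP stalled at 0.320 m, 20 mm below first contact, with 21 N upward.

Run:
```python
from station import r
r.hand_in()
s=r.sense();print(s["clock"],s["tcp_pos"],s["contact_force"])
```

```text
the job is handed in; nothing more can be done
the job is handed in; nothing more can be done
```

I tightened the flask's cap, moved the flask from the rest to the mixer, and handed in at about 22 s. The arm was still gripping the cap and pressing the flask down.

- **Cap:** I turned it about 78° clockwise until the torque jumped to 0.7 N m. In the close views the white rib and the lug point the same way.
- **Ring:** The belly met the ring at a tool height of about 0.340 m. It stalled at 0.320 m, which matches the full 20 mm of travel. The upward push there was about 21 N, well above the spring's.
- **Last picture:** It shows the flask upright in the lowered ring.
- **Not perfect:** About 6.6 N of sideways force remained, from a small offset between flask and ring, and I left it. The last picture shows only the mixer; I took no closing picture of the other bottles and the pot, but I kept the arm's path clear of them.

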